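# Shut the split furnace around the reactor vessel

## Task

The reactor vessel stands ready in the open split furnace: push both halves of the furnace fully shut around it with your fingertips, then push the red tab of the bolt across until the bolt is fully home under the bridge on the right half. Push only: do not pinch the tab, do not touch the white ceramic lining, do not shift or tip the vessel, do not slide the bolt while the furnace is still open, and leave everything else on the table where it is.

Things in the scene. Friction and masses are not known exactly. Their poses are not given: they have to be found in the camera images.
- station: aluminium base plate of the split furnace, 150 x 170 x 14 mm, fixed to the table; origin under its centre on the table top; x points to the hinge side (away from the robot), y to the left half. The furnace axis stands over the origin
- left_half (a joint): hinge of the left (+y) half of the furnace: 0 = fully shut (rigid stop), grows as it opens, up to 1.2 rad; starts 0.45 to 0.95 open. Seen from above it opens clockwise. Stiff hinge, stays where it is left; about 2 N at the front edge pushes it. Its half bore (88 mm across) is lined with brittle white ceramic, 8 mm or thicker
- right_half (a joint): hinge of the right (-y) half of the furnace: 0 = fully shut (rigid stop), grows as it opens, up to 1.2 rad; starts 0.45 to 0.95 open. Seen from above it opens anticlockwise. Stiff hinge, stays where it is left; about 2 N at the front edge pushes it. Its half bore (88 mm across) is lined with brittle white ceramic, 8 mm or thicker
- left_hinge (a point): point on the common vertical hinge axis, at the height of the halves' top (135 mm), 72 mm from the station origin along station +x; its axes turn with the left half (shut: parallel to the station's)
- right_hinge (a point): the same point, its axes turning with the right half
- left_push (a point): point on the flat outer face of the left half where to push: 20 mm below its top, 125 mm from the hinge along the face, 19 mm from the front edge; turns with the half. Outward normal: its +y. The half is a dark grey block; when shut 144 mm along station x (72 mm either way), its inner face on the middle plane, its outer face 72 mm out, from 15 to 135 mm above the table
- right_push (a point): the same on the right half; outward normal is -y
- bolt (a joint): flat steel bolt sliding on top of the left half along its front edge: 0 = drawn back, grows towards the right half, 0.032 m = fully home under the bridge on the right half (rigid stop); starts at 0 to 0.005. About 1.5 N slides it. Its centre line is 133 mm in front of the hinge axis; the bridge is on the right half, 14 mm high over its top, 12 to 26 mm past the middle plane
- bolt_tab (a point): top edge, at the middle of the outer (+y, pushing) face, of the bolt's red tab: tab 20 mm along x, 16 mm along y, standing from 8 mm to 27.5 mm above the top of the half (its top 162 mm above the table). It moves with bolt and left half; slides towards the half's -y.
- vessel: steel reactor vessel, loose, upright on the base plate at the furnace axis, 72 mm across, 138 mm tall, with gauge and valves on its head up to 153 mm over its underside (167 mm above the table); origin at the centre of its underside; 9 mm clear of the lining all round when shut
- amber_bottle: loose amber bottle with white cap, 60 mm across, 130 mm tall; origin at the centre of its underside
- jar: loose white jar with blue cap, 64 mm across, 80 mm tall; origin at the centre of its underside
- beaker: loose glass beaker, open on top, 68 mm across, 85 mm tall; origin at the centre of its underside
- gasket: loose copper gasket ring lying flat, 68 mm across, 8 mm thick; origin at the centre of its underside
- wrench: loose steel wrench lying on the table; origin on its underside
- screwdriver: loose screwdriver lying on the table; origin on its underside

How it is judged (in metres and radians):
On the way, in this order (a step that is already met when the one before it is completed fails the run):
1. both halves of the furnace are pushed shut (value of joint each of left_half, right_half below 0.04 rad), for 0.2 s.
2. the bolt is slid home (value of joint bolt above 0.028 m), for 0.2 s.
At the end, for the whole second after the job is handed in: both halves within 0.04 rad of shut, the bolt at least 28 mm along its 32 mm travel, the vessel upright (0.15 rad) and within 15 mm of where it stood, the other loose things within 20 mm of where they were (all of step 1 and value of joint bolt above 0.028 m and not (distance of vessel from where it was at the start of the episode above 0.015 m or angle between vessel's own z axis and vertical above 0.15 rad) and not (distance of any of amber_bottle, jar, beaker, gasket, wrench, screwdriver from where it was at the start of the episode above 0.02 m)); the robot touches nothing.
It fails at once if the vessel was shifted by more than 15 mm, lifted or tipped (distance of vessel from where it was at the start of the episode above 0.015 m or angle between vessel's own z axis and vertical above 0.15 rad).
It fails at once if another loose thing was moved by more than 20 mm (distance of any of amber_bottle, jar, beaker, gasket, wrench, screwdriver from where it was at the start of the episode above 0.02 m).
It fails at once if the bolt was slid more than 12 mm while a half was still open by more than 0.08 rad (value of joint bolt above 0.012 m and value of joint any of left_half, right_half above 0.08 rad).
It fails at once if the fingers touched the ceramic lining (over 1 N) (contact force between the fingers and left_half_c3 above 1 N or contact force between the fingers and left_half_c4 above 1 N or contact force between the fingers and left_half_c5 above 1 N or contact force between the fingers and left_half_c7 above 1 N or contact force between the fingers and left_half_c8 above 1 N or contact force between the fingers and right_half_c3 above 1 N or contact force between the fingers and right_half_c4 above 1 N or contact force between the fingers and right_half_c5 above 1 N or contact force between the fingers and right_half_c7 above 1 N or contact force between the fingers and right_half_c8 above 1 N).
It fails at once if the tab was pinched (over 3 N on both its sides) (contact force between the fingers and bolt_c1 above 3 N and contact force between the fingers and bolt_c2 above 3 N).
It also fails if it takes over 58 s, if anything falls off the work surface, if the arm or the gripper's body presses on something with over 40 N, if the wrist force passes 120 N, or if a joint passes its speed limit or range.

## Robot

A 6-joint arm with a two-finger parallel gripper is mounted at the origin on the work surface. World frame = base frame: x ahead of the robot, y to its left, z up, the work surface at z = 0. Lengths are in mm, angles in degrees, forces in N, time in s.
With the tool pointing down it reaches from about 350 to 850 mm from the base axis. Payload 8.1 kg.
Tool frame: the origin (TCP) lies between the finger pads; the fingertips stand 11 mm ahead of it and the grasp point (between the pads) lies 8 mm behind it; z points along the fingers, y is the line along which they close (so a half turn about z gives the same grasp; the last joint's range is limited). The gripper opens to 85 mm and grips with 20 to 120 N. Pads are 22 mm wide; open, the fingers measure 114 mm over their backs; the gripper's body (76 mm by 85 mm) begins 54 mm behind the grasp point. The pads swing forward as they close: fully open they stand 13 mm farther back than shut.
Start: joints at [59.164, 7.471, 85.268, -0, 87.261, -4.893], TCP at [262.471, 539.55, 242.292] pointing down, gripper open.
Joint ranges: [-169.43, 169.43], [-51.17, 129.36], [1.28, 143.12], [-76.62, 256.62], [0, 156.53], [-152.29, 152.29]. Speed limits (degrees/s): [136.94, 136.94, 159.86, 180, 180, 180].

## Interface

Orientations are given as [roll, pitch, yaw] about the fixed x, y, z axes, in that order (R = Rz(yaw) Ry(pitch) Rx(roll)).
In Python, from bench import r, snapshot, get_calibration gives the robot as it stands.
- The arm moves only by the tool step_arm, never from a script. Its argument "rows" is a list of rows, each a list of 2 entries, a list of its own where there are three numbers: the shift along the tool's x, y, z in mm, then the turn about the tool's z in degrees. In form: [[[tx, ty, tz], yaw], ...]. A call has 1 to 12 rows; each row is the pose to reach, as a shift and turn from the pose commanded when the call began, along the tool's axes at that moment; what a row does not reach only later rows make up. A row lasts 1/10 s, in which the tool goes at most 50 mm and 8.59 degrees, less where a joint would pass 70% of its speed; a pose out of reach is approached as far as the arm can. A call with a gripper value outside its range is refused whole. "fingers" is the opening, from 0 (shut) to 1 (fully open), set as the call begins (left out, the last holds). The fingers move at their own pace and stop on an object; "squeeze" is the grip in N (left out, the last holds). Time passes only in rows, so rows that repeat a pose let the fingers close. It gives the time, the measured TCP pose, the force, the opening and the grip force at its end, in the units of the state.
- r.sense(): the state, without advancing time (a new reading comes with each control period).
- snapshot(name): name is "scene" or "top" or "wrist"; returns the picture (400x640x3 uint8, blue, green, red); there is no depth.
- get_calibration(name): a dict with "fovy" (degrees; the focal length in pixels is half the picture's height over the tangent of half this angle, whatever the lens; pixels are square), "cx", "cy" (the principal point, pixels), "eye" and "orientation" of the camera in the world. Camera axes: x right, y up, looking along -z (the intrinsics and any distortion apply to the point x, -y, -z); pixel columns grow to the right and rows downward; lengths in mm; the calibration is good to about 2 mm. A picture is of the moment at which its call begins: read the wrist's pose just before it. get_calibration takes no time and is no camera call; for the wrist camera it gives the pose at the moment of the call.
- r.hand_in(): hands the job in; it is judged then, once.
The state is a dict: "time": time; "joint_pos": joint angles; "qd": joint speeds; "joint_efforts": joint torques, N m; "tool_pos": TCP position; "tcp_rot": TCP orientation; "ft_force": force on the tool from outside, world axes, zero at the start; "wrist_torque": the same for the moment, N m; "finger_gap": finger opening in mm; "grip_force": force on a finger pad.
Only numpy, scipy, OpenCV 4.12 (cv2) and the standard library are available. Lean on these libraries where they do the work, as an engineer would, in place of code of your own. Each camera call takes 0.05 s, during which the arm holds its last target. There are 200 camera calls.

## Working session

There is one attempt and no reset: what is moved stays moved. The work goes in short steps, Python scripts to look and compute and a tool call to move; the robot and the scene stay as the last step left them, time stands still between calls to the robot, and variables do not carry over. Pictures are saved under pics/ and viewed, at most 10 in all, crops included, and the job is handed in when it is done.

Besides the shell and the picture viewer there is one more tool, called after "Emit:" by a JSON object that holds its "method" and its "body", one argument or row to a line. step_arm: Moves the arm, as the interface text tells. Its arguments: {"type":"object","properties":{"rows":{"type":"array"},"fingers":{"type":"number"},"squeeze":{"type":"number"}},"required":["rows"]}

```bash
ls; mkdir -p pics; python3 - <<'E'
from bench import r,snapshot,get_calibration
import cv2
for n in("top","scene"):
    cv2.imwrite(f"pics/{n}0.png",snapshot(n)); print(n,get_calibration(n))
print(r.sense())
E
```

```text
pics
top {'fovy': 46.751077882365465, 'cx': 321.5536506733851, 'cy': 207.9437686830206, 'eye': array([ 368.10338497,   -6.82049316, 1732.69348281]), 'orientation': array([ 4.27270170e+00,  6.74054292e-02, -8.93239899e+01])}
scene {'fovy': 53.05388415679759, 'cx': 328.9722761893288, 'cy': 195.20885847269912, 'eye': array([1054.80642964,  517.15215203,  898.89697267]), 'orientation': array([ 43.97969624,   0.33126031, 131.93607405])}
{'time': 0.1, 'joint_pos': array([ 5.91622387e+01,  7.50906094e+00,  8.53240895e+01, -1.20353398e-03,
        8.72595096e+01, -4.89351903e+00]), 'qd': array([ 0.14892765, -0.14904797, -0.19843162,  0.04379684, -0.03525528,
        0.02268208]), 'joint_efforts': array([ 9.75155090e-04, -5.70946956e+01, -5.01942158e+01, -1.82032986e-04,
        7.98719237e-03, -3.16452520e-05]), 'tool_pos': array([262.2475895 , 539.13268582, 241.35716625]), 'tcp_rot': array([-1.79907575e+02, -6.70660900e-03,  1.54055811e+02]), 'ft_force': array([-0.10820458,  0.36065892, -0.47396376]), 'wrist_torque': array([-0.0309762 , -0.05319595,  0.00956658]), 'grip_force': 0.0, 'finger_gap': 85.40343506237838}
```

View pics/top0.png

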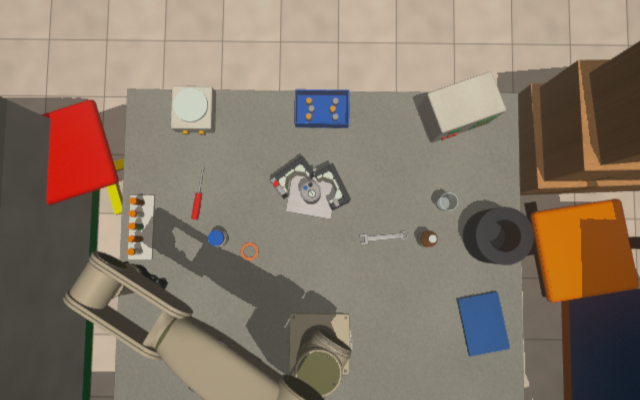

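View pics/scene0.png

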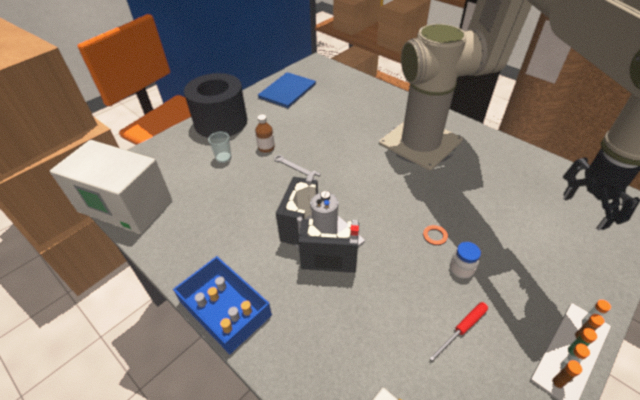

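```bash
python3 - <<'E'
import cv2
a=cv2.imread("pics/top0.png")[140:230,250:370]
b=cv2.imread("pics/scene0.png")[170:280,270:380]
cv2.imwrite("pics/c1.png",cv2.resize(a,None,fx=6,fy=6,interpolation=cv2.INTER_CUBIC))
E
```

```text
(no output)
```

View pics/c1.png

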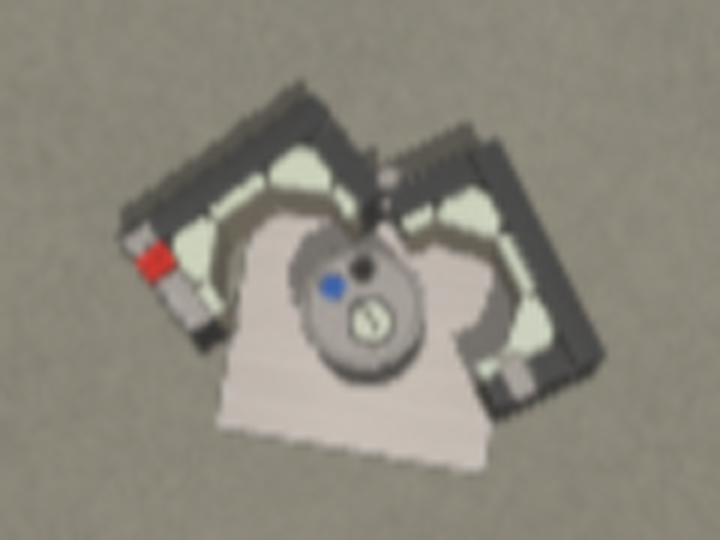

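```bash
cat > h.py <<'E'
import numpy as np
from scipy.spatial.transform import Rotation as R
from bench import r,snapshot,get_calibration
def proj(P,c):
    f=200/np.tan(np.radians(c['fovy']/2))
    p=(np.atleast_2d(P)-c['eye'])@R.from_euler('xyz',c['orientation'],degrees=True).as_matrix()
    return np.c_[c['cx']+f*p[:,0]/-p[:,2], c['cy']-f*p[:,1]/-p[:,2]]
def back(uv,z,c):
    f=200/np.tan(np.radians(c['fovy']/2)); uv=np.atleast_2d(uv)
    d=np.c_[(uv[:,0]-c['cx'])/f,-(uv[:,1]-c['cy'])/f,-np.ones(len(uv))]@R.from_euler('xyz',c['orientation'],degrees=True).as_matrix().T
    return c['eye']+d*((z-c['eye'][2])/d[:,2])[:,None]
def rot(a,p): return np.array([np.cos(a)*p[0]-np.sin(a)*p[1],np.sin(a)*p[0]+np.cos(a)*p[1]])
def W(s,p,z): return np.r_[s[:2]+rot(s[2],p),z]
def half(s,a,p,z): return W(s,np.array([72,0])+rot(a,p),z)  # left: a=-theta, right: a=+theta
E
python3 - <<'E'
from h import *
from scipy.optimize import least_squares
c=get_calibration("top")
px=lambda u,v:((np.array([u,v])+.5)/6-.5+[250,140])
def pts(s): return np.array([W(s,(-75,85),14),W(s,(-75,-85),14),W(s,(0,0),152),
 half(s,-s[3],(-144,0),135),half(s,-s[3],(-144,72),135),half(s,-s[3],(0,72),135),
 half(s,s[4],(-144,0),135),half(s,s[4],(-144,-72),135),half(s,s[4],(0,-72),135)])
obs=np.array([px(*q) for q in[(220,428),(487,470),(363,313),(210,350),(123,235),(318,95),(495,418),(603,358),(490,140)]])
q=least_squares(lambda s:(proj(pts(s),c)-obs).ravel(),[550,0,0,.7,.6],x_scale=[10,10,.1,.1,.1],loss='soft_l1')
s=q.x;print(s,np.round((proj(pts(s),c)-obs)*6,1).tolist())
np.save("s.npy",s)
for n,P in dict(hinge=W(s,(72,0),135),lp=half(s,-s[3],(-125,72),115),rp=half(s,s[4],(-125,-72),115),lpS=W(s,(-53,72),115),rpS=W(s,(-53,-72),115),front=W(s,(-72,0),135)).items():print(n,P.round(0))
print('tab',back(px(157,262),162,c), 'bridge',back(px(515,378),149,c))
o=dict(jar=((217,237),80),gasket=((249,251),8),wr1=((361,239),5),wr2=((405,235),5),amb=((430,239),130),beak=((447,201),85),sd1=((196,217),10),sd2=((203,168),5))
for k,(u,z) in o.items():print(k,back(u,z,c).round(0))
E
```

```text
[ 5.44303562e+02  3.33456520e+01 -1.59623577e-01  7.21434152e-01
  6.03009632e-01] [[-1.9, 0.1], [1.1, 4.8], [5.6, -4.8], [-13.5, -5.2], [-3.8, 13.5], [-4.9, -0.6], [-0.2, -3.4], [4.9, 4.6], [13.2, -1.5]]
hinge [615.  22. 135.]
lp [591. 164. 115.]
rp [533. -97. 115.]
lpS [503. 113. 115.]
rpS [481. -29. 115.]
front [473.  45. 135.]
tab [[568.2214873  153.95698989 162.        ]] bridge [[505.41378916 -50.9599868  149.        ]]
jar [[383. 368.  80.]]
gasket [[333. 264.   8.]]
wr1 [[ 383. -152.    5.]]
wr2 [[ 400. -315.    5.]]
amb [[ 385. -379.  130.]]
beak [[ 521. -451.   85.]]
sd1 [[457. 464.  10.]]
sd2 [[643. 445.   5.]]
```

Emit:
{"method": "step_arm", "body": {
  "rows": [
    [[-20, -15, -10], 3],
    [[-55, -42, -30], 9],
    [[-95, -71, -50], 16],
    [[-140, -104, -70], 23],
    [[-185, -138, -90], 30],
    [[-230, -172, -105], 37],
    [[-275, -206, -115], 44],
    [[-320, -240, -119], 51],
    [[-365, -273, -119], 58],
    [[-405, -303, -119], 65],
    [[-435, -325, -119], 70],
    [[-450, -336, -119], 73]
  ],
  "fingers": 0
}}

```text
time: 1.3
tool_pos: [518.0, 43.4, 361.1]
tcp_rot: [-180.0, -0.0, 80.9]
ft_force: [1.1, 1.2, 0.7]
finger_gap: -0.2
grip_force: 0.0
```

```bash
python3 - <<'E'
from h import *
import cv2,pickle
st=r.sense();c=get_calibration("wrist")
cv2.imwrite("pics/w1.png",snapshot("wrist"));pickle.dump(c,open("w1.pkl","wb"))
cv2.imwrite("pics/top1.png",snapshot("top"))
print(st['time'],st['tool_pos'],st['tcp_rot'],st['finger_gap'],c)
E
```

```text
1.3 [517.97987315  43.44189404 361.06138428] [-1.79993853e+02 -5.49177349e-03  8.08525043e+01] -0.20294428809388373 {'fovy': 58.19240842673357, 'cx': 319.0477928001859, 'cy': 200.1309411010832, 'eye': array([529.96878934, 118.87745258, 492.75219173]), 'orientation': array([-17.32379966,  -0.03268217,  -9.13593805])}
```

View pics/w1.png

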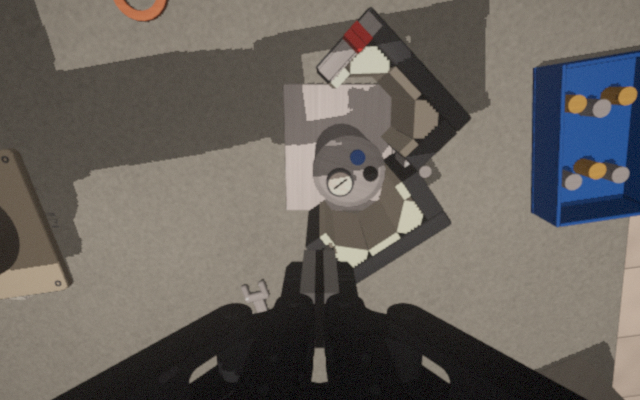

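```bash
python3 - <<'E'
from h import *
import pickle
from scipy.optimize import least_squares
c=pickle.load(open("w1.pkl","rb"))
def pts(s): return np.array([W(s,(-75,85),14),W(s,(-75,-85),14),W(s,(0,0),152),
 half(s,-s[3],(-144,0),135),half(s,-s[3],(-144,72),135),half(s,-s[3],(0,72),135),half(s,s[4],(0,-72),135)])
obs=np.array([(285,84),(288,210),(349,170),(318,70),(372,8),(470,118),(450,222)])
s0=np.load("s.npy")
q=least_squares(lambda s:(proj(pts(s),c)-obs).ravel(),s0,x_scale=[10,10,.1,.1,.1],loss='soft_l1')
s=q.x;print(s,np.round(proj(pts(s),c)-obs,1).tolist())
np.save("s2.npy",s)
print('tab',back((358,36),162,c),'wrench end',back((256,296),5,c))
for n,P in dict(hinge=W(s,(72,0),135),lp=half(s,-s[3],(-125,72),115),rp=half(s,s[4],(-125,-72),115),lpS=W(s,(-53,72),115),rpS=W(s,(-53,-72),115)).items():print(n,P.round(0))
E
```

```text
[ 5.47804880e+02  3.47452530e+01 -1.70870049e-01  7.37651231e-01
  5.64517867e-01] [[-0.2, -0.6], [-1.1, 0.3], [1.7, 4.5], [-1.8, -1.0], [-1.0, -1.8], [4.9, 0.5], [0.6, 5.6]]
tab [[569.26527913 155.0136502  162.        ]] wrench end [[ 384.84896466 -169.5741649     5.        ]]
hinge [619.  23. 135.]
lp [599. 165. 115.]
rp [531. -92. 115.]
lpS [508. 115. 115.]
rpS [483. -27. 115.]
```

```bash
cat >> h.py <<'E'
S=np.array([546,34,-.166,.73,.585])
def rows(targets,st=None):
    st=st or r.sense(); p=st['tool_pos'];y=st['tcp_rot'][2];M=R.from_euler('xyz',st['tcp_rot'],degrees=True).as_matrix()
    return [[np.round(M.T@(np.array(t[:3])-p)).astype(int).tolist(),int(round(-((t[3]-y+180)%360-180)))] for t in targets]
def arc(side,ths,gap,z=123):  # side +1 left
    out=[]
    for t in ths:
        P=half(S,-side*t,(-125,side*(72+11+gap)),z); out.append([*P,90+np.degrees(S[2]-side*t)])
    return out
E
python3 - <<'E'
from h import *
a=arc(1,[.73],20,250)+arc(1,[.73],20)+arc(1,np.linspace(.73,0,13),0)
print(np.round(a))
for q in rows(a):print(q)
E
```

```text
[[619. 184. 250.  39.]
 [619. 184. 123.  39.]
 [604. 172. 123.  39.]
 [595. 170. 123.  42.]
 [586. 169. 123.  46.]
 [577. 167. 123.  49.]
 [568. 164. 123.  53.]
 [560. 161. 123.  56.]
 [551. 157. 123.  60.]
 [543. 153. 123.  63.]
 [535. 148. 123.  67.]
 [528. 143. 123.  70.]
 [521. 137. 123.  74.]
 [514. 131. 123.  77.]
 [507. 125. 123.  80.]]
[[159, 76, 110], 42]
[[159, 76, 237], 42]
[[144, 62, 237], 42]
[[142, 54, 237], 38]
[[138, 45, 237], 35]
[[135, 37, 237], 31]
[[131, 28, 237], 28]
[[126, 21, 237], 24]
[[121, 13, 237], 21]
[[116, 6, 237], 18]
[[110, -1, 237], 14]
[[103, -8, 237], 11]
[[97, -14, 237], 7]
[[90, -20, 237], 4]
[[82, -25, 237], 0]
```

Emit:
{"method": "step_arm", "body": {
  "rows": [
    [[30, 15, 20], 8],
    [[65, 32, 45], 16],
    [[105, 52, 70], 24],
    [[140, 68, 90], 32],
    [[159, 76, 110], 40],
    [[159, 76, 110], 42],
    [[159, 76, 135], 42],
    [[159, 76, 165], 42],
    [[159, 76, 195], 42],
    [[159, 76, 222], 42],
    [[159, 76, 237], 42],
    [[159, 76, 237], 42]
  ]
}}

```text
time: 2.6
tool_pos: [615.1, 190.6, 120.9]
tcp_rot: [-179.8, 0.3, 39.1]
ft_force: [0.1, -0.1, 0.1]
finger_gap: 0.0
grip_force: 0.0
```

```bash
python3 - <<'E'
from h import *
import cv2
w=snapshot("wrist")
cv2.imwrite("pics/w2.png",w)
a=arc(1,[.73],10)+arc(1,[.73],0)+arc(1,np.linspace(.73,0,13)[1:],0)
for q in rows(a):print(q)
E
```

```text
[[-12, 7, 0], 0]
[[-22, 7, 0], 0]
[[-30, 2, 0], -3]
[[-38, -2, 0], -7]
[[-46, -6, 0], -10]
[[-54, -10, 0], -14]
[[-63, -13, 0], -17]
[[-72, -15, 0], -21]
[[-81, -17, 0], -24]
[[-90, -18, 0], -27]
[[-99, -19, 0], -31]
[[-108, -19, 1], -34]
[[-117, -18, 1], -38]
[[-126, -17, 1], -41]
```

View pics/w2.png

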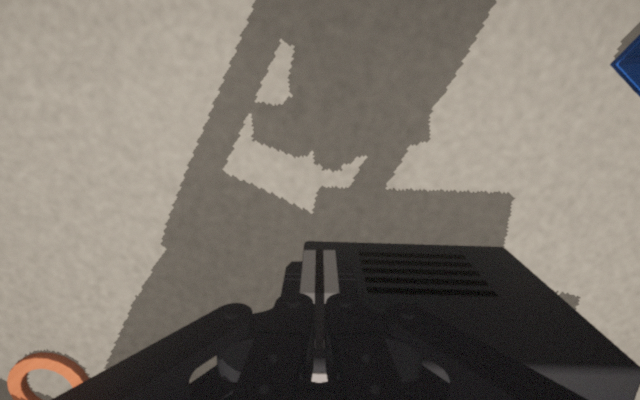

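```bash
python3 - <<'E'
from h import *
c=get_calibration("wrist")
for p in [(-144,72),(0,72)]:
  for z in (15,135): print(p,z,proj(half(S,-.73,p,z),c).round())
P=r.sense()['tool_pos'];print(P,proj(P,c).round(),proj(P+[0,0,-11],c).round())
E
```

```text
(-144, 72) 15 [[303. 245.]]
(-144, 72) 135 [[290. 367.]]
(0, 72) 15 [[500. 246.]]
(0, 72) 135 [[641. 370.]]
[616.45340611 190.78028275 123.26172082] [[320. 282.]] [[320. 269.]]
```

Emit:
{"method": "step_arm", "body": {
  "rows": [
    [[-12, 7, 0], 0],
    [[-22, 7, 0], 0],
    [[-30, 2, 0], -3],
    [[-38, -2, 0], -7],
    [[-46, -6, 0], -10],
    [[-54, -10, 0], -14],
    [[-63, -13, 0], -17],
    [[-72, -15, 0], -21],
    [[-81, -17, 0], -24],
    [[-90, -18, 0], -27],
    [[-99, -19, 0], -31],
    [[-108, -19, 0], -34]
  ]
}}

```text
time: 3.85
tool_pos: [521.7, 137.1, 126.0]
tcp_rot: [179.9, -0.1, 73.2]
ft_force: [1.1, 1.8, 1.5]
finger_gap: -0.0
grip_force: 0.8
```

```bash
python3 - <<'E'
from h import *
st=r.sense();print(st['tool_pos'],st['tcp_rot'],st['ft_force'])
for q in rows(arc(1,[.12,.08,.04,0,-.02,-.04],0)):print(q)
E
```

```text
[521.7051024  137.09180685 126.04475894] [ 1.79851272e+02 -1.01719591e-01  7.31951475e+01] [1.11336836 1.76053494 1.46287847]
[[0, -1, 3], 0]
[[-6, -4, 3], -3]
[[-11, -7, 3], -5]
[[-16, -10, 3], -7]
[[-19, -11, 3], -8]
[[-22, -13, 3], -10]
```

Emit:
{"method": "step_arm", "body": {
  "rows": [
    [[-3, -2, 1], -1],
    [[-6, -4, 2], -3],
    [[-9, -6, 3], -4],
    [[-11, -7, 3], -5],
    [[-14, -8, 3], -6],
    [[-16, -10, 3], -7],
    [[-17, -10, 3], -7],
    [[-17, -10, 3], -7]
  ]
}}

```text
time: 4.65
tool_pos: [508.0, 125.6, 121.7]
tcp_rot: [179.9, -0.2, 80.1]
ft_force: [6.2, 9.4, -3.3]
finger_gap: -0.4
grip_force: 5.1
```

Emit:
{"method": "step_arm", "body": {
  "rows": [
    [[-1, 0, 0], 0],
    [[-2, 0, 0], 0],
    [[-3, 0, 0], 0],
    [[-3, 0, 0], 0],
    [[-3, 0, 0], 0]
  ]
}}

```text
time: 5.15
tool_pos: [508.0, 125.5, 121.8]
tcp_rot: [179.8, -0.5, 80.2]
ft_force: [9.8, 23.6, -6.3]
finger_gap: 0.1
grip_force: 12.3
```

Emit:
{"method": "step_arm", "body": {
  "rows": [
    [[5, 0, 0], 0],
    [[20, 0, -5], 0],
    [[30, 0, -30], 0],
    [[30, 0, -75], 0],
    [[30, 0, -110], 0],
    [[30, 0, -120], 0],
    [[30, 0, -120], 0]
  ]
}}

```text
time: 5.85
tool_pos: [512.9, 151.2, 243.8]
tcp_rot: [179.8, -0.1, 80.1]
ft_force: [0.7, -0.4, -1.2]
finger_gap: 0.4
grip_force: 0.0
```

```bash
python3 - <<'E'
from h import *
import cv2
st=r.sense();print(st['tool_pos'],st['tcp_rot'],st['ft_force'])
a=arc(-1,[.585],22,240)+arc(-1,[.585],22)
print(np.round(a))
for q in rows(a):print(q)
E
```

```text
[512.91440744 151.18113276 243.77375106] [ 1.79768224e+02 -7.01074141e-02  8.00637106e+01] [ 0.67642444 -0.3815402  -1.15169795]
[[ 546. -125.  240.  114.]
 [ 546. -125.  123.  114.]]
[[-266, 80, 4], -34]
[[-266, 79, 121], -34]
```

Emit:
{"method": "step_arm", "body": {
  "rows": [
    [[-25, 8, 0], -4],
    [[-65, 20, 0], -9],
    [[-110, 33, 0], -15],
    [[-155, 47, 0], -21],
    [[-200, 60, 0], -27],
    [[-240, 72, 0], -32],
    [[-262, 79, 0], -34],
    [[-266, 79, 5], -34],
    [[-266, 79, 35], -34],
    [[-266, 79, 75], -34],
    [[-266, 79, 110], -34],
    [[-266, 79, 120], -34]
  ]
}}

```text
time: 7.05
tool_pos: [539.3, -122.7, 114.7]
tcp_rot: [-179.6, -0.4, 114.0]
ft_force: [-1.4, 0.9, -0.2]
finger_gap: -0.1
grip_force: 0.0
```

```bash
python3 - <<'E'
from h import *
import cv2
st=r.sense();print(st['tool_pos'],st['tcp_rot'],st['ft_force'])
c=get_calibration("wrist");cv2.imwrite("pics/w3.png",snapshot("wrist"))
for z in (15,135): print(z,[proj(half(S,.585,p,z),c).round().tolist() for p in [(-144,-72),(0,-72),(-144,0)]])
for q in rows(arc(-1,[.585],10)+arc(-1,np.linspace(.585,0,11),0)):print(q)
E
```

```text
[ 539.31104061 -122.68047208  114.66571605] [-179.56617399   -0.40792286  114.04287737] [-1.36255392  0.93842453 -0.22928601]
15 [[[298.0, 165.0]], [[519.0, 166.0]], [[297.0, 47.0]]]
135 [[[276.0, 236.0]], [[708.0, 238.0]], [[268.0, -4.0]]]
[[8, 4, -8], 0]
[[18, 4, -8], 0]
[[26, 0, -8], 3]
[[33, -4, -7], 7]
[[41, -8, -7], 10]
[[49, -11, -7], 13]
[[58, -14, -7], 17]
[[66, -16, -7], 20]
[[75, -18, -7], 24]
[[83, -19, -7], 27]
[[92, -20, -7], 30]
[[101, -20, -7], 34]
```

View pics/w3.png

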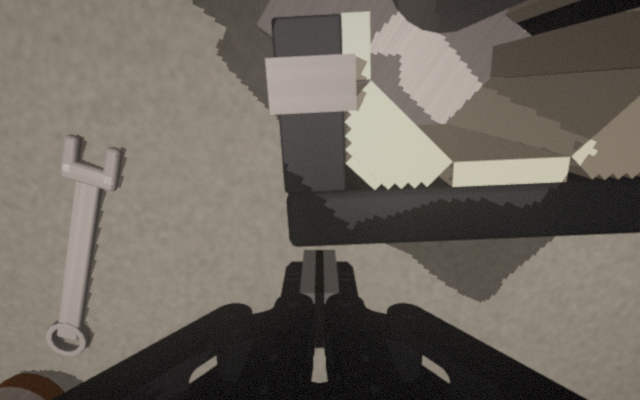

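Emit:
{"method": "step_arm", "body": {
  "rows": [
    [[8, 5, -4], 0],
    [[18, 5, -7], 0],
    [[26, 1, -7], 3],
    [[33, -3, -7], 7],
    [[41, -7, -7], 10],
    [[49, -10, -7], 13],
    [[58, -13, -7], 17],
    [[66, -15, -7], 20],
    [[75, -17, -7], 24],
    [[83, -18, -7], 27],
    [[89, -19, -7], 29],
    [[91, -19, -7], 30]
  ]
}}

```text
time: 8.3
tool_pos: [490.2, -48.9, 130.9]
tcp_rot: [179.8, 0.0, 84.0]
ft_force: [-0.6, -1.0, 1.4]
finger_gap: 0.2
grip_force: 0.7
```

```bash
python3 - <<'E'
from h import *
st=r.sense();print(st['tool_pos'],st['tcp_rot'],st['ft_force'])
for q in rows(arc(-1,[.12,.08,.04,0,-.02,-.04],0)):print(q)
E
```

```text
[490.21125445 -48.87549114 130.92039386] [1.79760289e+02 2.49286727e-02 8.40414423e+01] [-0.63649107 -0.95323764  1.3734843 ]
[[-6, -1, 8], -3]
[[-1, -5, 8], -1]
[[4, -8, 8], 1]
[[9, -11, 8], 4]
[[11, -13, 8], 5]
[[14, -14, 8], 6]
```

Emit:
{"method": "step_arm", "body": {
  "rows": [
    [[2, -1, 2], 1],
    [[4, -3, 4], 2],
    [[6, -4, 6], 3],
    [[8, -5, 7], 3],
    [[10, -6, 7], 4],
    [[11, -6, 7], 4],
    [[12, -6, 7], 4],
    [[12, -6, 7], 4]
  ]
}}

```text
time: 9.1
tool_pos: [483.7, -38.5, 120.8]
tcp_rot: [-179.9, 0.2, 80.0]
ft_force: [-3.2, -8.8, -0.7]
finger_gap: -0.3
grip_force: 4.7
```

Emit:
{"method": "step_arm", "body": {
  "rows": [
    [[1, 0, 0], 0],
    [[2, 0, 0], 0],
    [[3, 0, 0], 0],
    [[3, 0, 0], 0],
    [[3, 0, 0], 0]
  ]
}}

```text
time: 9.6
tool_pos: [483.7, -38.4, 120.9]
tcp_rot: [-179.9, 0.4, 80.0]
ft_force: [-6.8, -22.4, 1.4]
finger_gap: -0.3
grip_force: 12.0
```

Emit:
{"method": "step_arm", "body": {
  "rows": [
    [[-5, 0, 0], 0],
    [[-20, 0, -10], 0],
    [[-25, 0, -45], 0],
    [[-25, 0, -90], 0],
    [[-25, 0, -125], 0],
    [[-10, -15, -130], 0],
    [[30, -25, -130], 0],
    [[60, -25, -130], 0],
    [[75, -25, -130], 0],
    [[75, -25, -130], 0]
  ]
}}

```text
time: 10.6
tool_pos: [473.2, 46.1, 251.2]
tcp_rot: [-180.0, -0.1, 80.2]
ft_force: [-0.3, -0.7, 0.2]
finger_gap: 0.1
grip_force: 0.0
```

```bash
python3 - <<'E'
from h import *
import cv2,pickle
st=r.sense();print(st['tool_pos'],st['tcp_rot'],st['ft_force'])
c=get_calibration("wrist");cv2.imwrite("pics/w4.png",snapshot("wrist"));pickle.dump(c,open("w4.pkl","wb"))
H=W(S,(72,0),0)[:2]
print(rot(-S[2]+.73,np.array([568.7,154.5])-H), [proj(W(S,(-61,y),162),c).round().tolist() for y in(40,50,60,70)])
E
```

```text
[473.2324631   46.13068066 251.19958641] [-1.79991013e+02 -6.09562059e-02  8.02189430e+01] [-0.25060223 -0.65947702  0.20290102]
[-133.56151996   44.99128735] [[[339.0, 150.0]], [[340.0, 133.0]], [[340.0, 117.0]], [[340.0, 99.0]]]
```

View pics/w4.png

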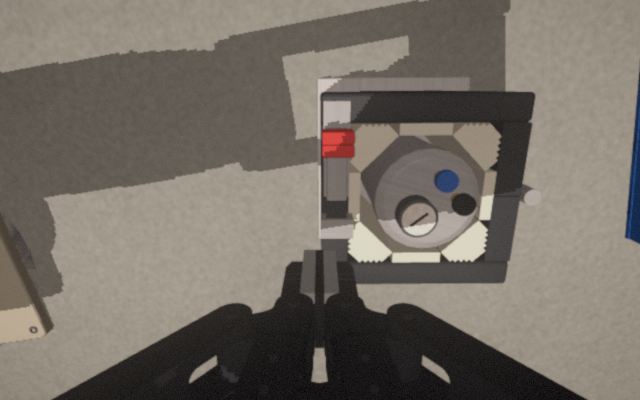

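```bash
python3 - <<'E'
from h import *
Y=80.3
for q in rows([[*W(S,(-61,y),z),80.3] for y,z in((86,250),(86,161),(66,161),(50,161),(32,161),(31,161),(28,161))]):print(q)
E
```

```text
[[87, 12, 1], 0]
[[87, 12, 90], 0]
[[67, 12, 90], 0]
[[51, 12, 90], 0]
[[33, 13, 90], 0]
[[32, 13, 90], 0]
[[29, 13, 90], 0]
```

Emit:
{"method": "step_arm", "body": {
  "rows": [
    [[20, 3, 0], 0],
    [[50, 7, 0], 0],
    [[78, 11, 0], 0],
    [[87, 12, 0], 0],
    [[87, 12, 20], 0],
    [[87, 12, 50], 0],
    [[87, 12, 75], 0],
    [[87, 12, 88], 0],
    [[87, 12, 90], 0],
    [[87, 12, 90], 0],
    [[87, 12, 90], 0]
  ]
}}

```text
time: 11.75
tool_pos: [501.1, 127.6, 162.9]
tcp_rot: [179.9, -0.0, 80.0]
ft_force: [-0.1, 0.1, 1.2]
finger_gap: 0.3
grip_force: 0.0
```

```bash
python3 - <<'E'
from h import *
Y=80.3
st=r.sense();print(st['tool_pos'],st['tcp_rot'],st['ft_force'])
for q in rows([[*W(S,(-61,y),161),80.3] for y in (66,50,32,28)]):print(q)
E
```

```text
[501.09890807 127.58440042 162.92959103] [ 1.79865397e+02 -4.21976098e-02  8.00432157e+01] [-0.09853515  0.0652173   1.18116092]
[[-19, -1, 2], 0]
[[-35, -1, 2], 0]
[[-53, -1, 2], 0]
[[-57, -1, 2], 0]
```

Emit:
{"method": "step_arm", "body": {
  "rows": [
    [[-6, -1, 1], 0],
    [[-12, -1, 1], 0],
    [[-18, -1, 1], 0],
    [[-22, -1, 1], 0],
    [[-26, -1, 1], 0],
    [[-30, -1, 1], 0],
    [[-34, -1, 1], 0],
    [[-38, -1, 1], 0],
    [[-42, -1, 1], 0],
    [[-46, -1, 1], 0],
    [[-50, -1, 1], 0],
    [[-50, -1, 1], 0]
  ]
}}

```text
time: 12.95
tool_pos: [490.2, 78.0, 160.1]
tcp_rot: [-180.0, 0.0, 80.0]
ft_force: [-0.3, 0.8, -0.7]
finger_gap: -0.1
grip_force: 0.0
```

Emit:
{"method": "step_arm", "body": {
  "rows": [
    [[-1, 0, 0], 0],
    [[-2, 0, 0], 0],
    [[-3, 0, 0], 0],
    [[-4, 0, 0], 0],
    [[-4, 0, 0], 0],
    [[-4, 0, 0], 0]
  ]
}}

```text
time: 13.55
tool_pos: [489.6, 74.6, 160.1]
tcp_rot: [-180.0, 0.0, 80.1]
ft_force: [-1.2, 0.9, 0.0]
finger_gap: 0.4
grip_force: 0.2
```

Emit:
{"method": "step_arm", "body": {
  "rows": [
    [[-1, 0, 0], 0],
    [[-2, 0, 0], 0],
    [[-3, 0, 0], 0],
    [[-4, 0, 0], 0],
    [[-5, 0, 0], 0],
    [[-5, 0, 0], 0],
    [[-5, 0, 0], 0]
  ]
}}

```text
time: 14.25
tool_pos: [489.4, 73.4, 160.3]
tcp_rot: [180.0, -0.4, 80.1]
ft_force: [5.0, 19.8, -3.9]
finger_gap: 0.0
grip_force: 10.0
```

Stopped hard at the expected travel: bolt home. Retreat.

Emit:
{"method": "step_arm", "body": {
  "rows": [
    [[5, 0, 0], 0],
    [[20, 0, 0], 0],
    [[35, 0, -5], 0],
    [[40, 0, -40], 0],
    [[40, 0, -85], 0],
    [[40, 0, -110], 0],
    [[40, 0, -110], 0]
  ]
}}

```text
time: 14.95
tool_pos: [498.3, 110.3, 276.0]
tcp_rot: [179.5, -0.1, 80.1]
ft_force: [1.0, 0.2, 0.3]
finger_gap: -0.1
grip_force: 0.0
```

```bash
python3 - <<'E'
from h import *
import cv2
c=get_calibration("wrist");cv2.imwrite("pics/w5.png",snapshot("wrist"))
print([proj(W(S,(-61,y),162),c).round().tolist() for y in(20,12,4)],[proj(W(S,(-72,y),135),c).round().tolist() for y in(72,-72)])
E
```

```text
[[[316.0, 260.0]], [[316.0, 270.0]], [[317.0, 279.0]]] [[[302.0, 184.0]], [[305.0, 339.0]]]
```

View pics/w5.png

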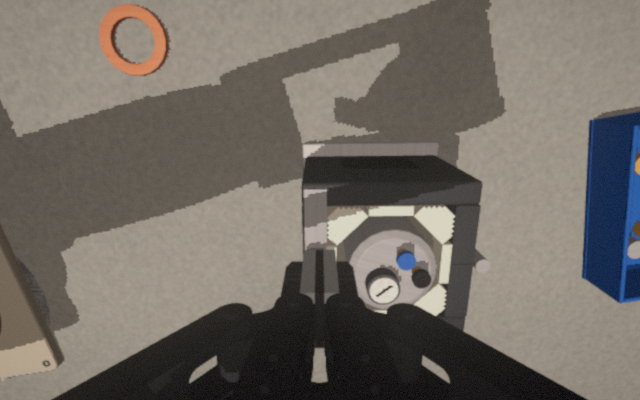

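```bash
python3 -c "
from bench import r
print(r.hand_in())"
```

```text
the job is handed in; nothing more can be done
None
```

I pushed both furnace halves shut against their stops and the bolt home to its stop, about 33 mm by my measurement, then backed the arm clear and handed in at about 15 s. The hand-in gave no verdict, and the fingers hid the tab in the last picture, so the bolt position rests on its travel and the hard stop I felt.

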